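# Close the filter chamber's lid crosswise

### The arm

A 6-joint arm with a two-finger parallel gripper is mounted at the origin on a cart in front of the work surface, level with it; the furniture and walls round the work are solid. World frame = base frame: x ahead of the robot, y to its left, z up, the work surface at z = 0. Lengths are in m, angles in rad, forces in N, time in s.
With the tool pointing down it reaches from about 0.35 to 0.775 m from the base axis. Payload 7.3 kg.
Tool frame: the origin (TCP) lies at the centre of the arm's flange, where the gripper is bolted on; the fingertips stand 178 mm ahead of it and the grasp point (between the pads) lies 159 mm ahead of it; z points along the fingers, y is the line along which they close (so a half turn about z gives the same grasp; the last joint's range is limited). The gripper opens to 92 mm and grips with 3 to 60 N. Pads are 19 mm wide; open, the fingers measure 130 mm over their backs; the gripper's body (75 mm by 190 mm) begins 47 mm behind the grasp point.
Start: joints at [-1.495, 0.342, 1.524, -0, 1.275, -0.146], TCP at [0.116, -0.512, 0.405] pointing down, gripper open.
Joint ranges: [-2.53, 2.53], [-0.77, 2.02], [0.04, 2.7], [-1, 4.14], [0.28, 2.66], [-3.11, 3.11]. Speed limits (rad/s): [2.57, 2.57, 3.14, 3.14, 3.14, 3.14].

### API

Orientations are given as [roll, pitch, yaw] about the fixed x, y, z axes, in that order (R = Rz(yaw) Ry(pitch) Rx(roll)).
In Python, from cell import robot, viewer, hand_in gives the robot as it stands (robot), with the cameras (viewer) and the job as plain functions.
- The arm moves only by the tool hand_motion, called as name(argument=value, ...), one argument or row to a line, values as JSON. Schema: {"type":"object","properties":{"steps":{"type":"array","items":{"type":"number"},"minItems":6,"maxItems":48},"jaw":{"type":"number"},"clamp_n":{"type":"number"},"only":{"type":"string"},"quiet":{"type":"boolean"},"lines":{"type":"string"}},"required":["steps"],"additionalProperties":false}. steps is one flat list of numbers that holds 1 to 8 rows one after another, with no inner brackets; each row has 6 numbers: dx, dy, dz in parts of the range, where 1.0 means 0.2 m, then a rotation vector rx, ry, rz in normalised numbers (1 is 2 pi rad); each row shifts and turns the commanded pose from where the row before left it, along the tool's axes as they then stand; what a row does not reach is not made up. A row lasts 1/12 s, in which the tool goes at most 0.0417 m and 0.125 rad, less where a joint would pass 70% of its speed; a pose out of reach is approached as far as the arm can. jaw is the finger opening in m, set as the call begins (left out keeps the last). The fingers move at their own pace and stop on an object; clamp_n is the grip in N (left out, the last holds). Time passes only in rows, so rows that do not move let the fingers close. The tool returns the time, the measured TCP pose, the force, the opening and the grip force at its end. only (a regular expression) keeps the lines of the reply that match it, lines (a string "A,B") keeps lines A to B, and quiet returns only ok. A shift or turn number past 1, either way, is cut back to 1. Input that does not fit is refused with a message, and nothing moves.
- robot.observe(): the state, without advancing time (a new reading comes with each control period).
- viewer.read_camera(name): name is "side" or "top" or "wrist"; returns a dict with "image" (400x640x3 uint8, red, green, blue), "fx", "fy", "cx", "cy" (pixels), "pose" (4x4, takes a point from camera to world coordinates). Camera axes: x right, y down, z forward; pixel columns grow to the right and rows downward; lengths in m; the calibration is good to about 2 mm. A picture is of the moment at which its call begins. There is no depth.
- hand_in(): hands the job in; it is judged then, once.
The state is a dict: "time": time; "qpos": joint angles; "qvel": joint speeds; "joint_efforts": joint torques, N m; "tool_pos": TCP position; "tool_rot": TCP orientation; "contact_force": force on the tool from outside, world axes, zero at the start; "torque": the same for the moment, N m; "opening": finger opening in m; "grip_force": force on a finger pad.
Only numpy, scipy, OpenCV 4.12 (cv2) and the standard library are available. Lean on these libraries where they do the work, as an engineer would, in place of code of your own. Each camera call takes 0.05 s, during which the arm holds its last target. There are 200 camera calls.

### The job

Tighten down the lid of the square filter chamber by its four orange push-to-tighten studs, so that the gasket is squeezed evenly: first push every stud about half way in, then go round again and push every one fully home. In each round work crosswise: after the first stud do the one diagonally opposite, then the other diagonal.

Things in the scene. Friction and masses are not known exactly. Their poses are not given: they have to be found in the camera images.
- head_a (a point): centre of the top face of one orange push head (disc 30 mm across, 12 mm thick, dark band; z up) on a corner of the square grey and aluminium filter chamber, which is fixed to the bench, 160 x 160 mm, lid top 45 mm high, flat round glass window in the middle. The four heads form a 110 mm square, lettered round it: c lies across the diagonal from a, and d from b
- head_b (a point): the same point on push head b, next to a. Each head, pushed straight down with 6 to 10 N, slides down and stays where it is left. Its top is 86 mm above the bench when fully out (it starts 0 to 4 mm lower), 74 mm when half way in and 62 mm when home on its rigid stop (24 mm of travel)
- head_c (a point): the same point on push head c, across the diagonal from a; same size, heights and behaviour as the others
- head_d (a point): the same point on push head d, across the diagonal from b; same size, heights and behaviour as the others

How it is judged:
By the outcome, as a careful person would: the job done as asked, in the order asked, and still so for the second after the job is handed in, with the robot touching nothing.
It also fails if it takes over 48 s, if anything falls off the work surface, if the arm or the gripper's body presses on something with over 40 N, if the wrist force passes 120 N, or if a joint passes its speed limit or range.

## Working session

There is one attempt and no reset: what is moved stays moved. The work goes in short steps, Python scripts to look and compute and a tool call to move; the robot and the scene stay as the last step left them, time stands still between calls to the robot, and variables do not carry over. Pictures are saved under pics/ and viewed, at most 10 in all, crops included, and the job is handed in when it is done.

```bash
ls; mkdir -p pics
```

Run:
```python
from cell import robot, viewer, hand_in
import cv2
s=robot.observe(); print(s)
for n in("side","top"):
    c=viewer.read_camera(n); cv2.imwrite(f"pics/{n}0.png",c["image"][:,:,::-1]); print(n,c["fx"],c["fy"],c["cx"],c["cy"],c["pose"].round(4).tolist())
```

```text
cell.py
pics
{'time': 0.0, 'qpos': array([-1.49498223e+00,  3.42741457e-01,  1.52497991e+00,  4.85156997e-06,
        1.27540310e+00, -1.45994239e-01]), 'qvel': array([-0.00078671,  0.00188994,  0.00166619,  0.00080257,  0.00083359,
        0.00065196]), 'joint_efforts': array([-1.97648529e-03, -4.31246030e+01, -2.44224483e+01,  7.16049923e-02,
        5.58900239e-02, -1.06478396e-04]), 'tool_pos': array([ 0.11551285, -0.51200981,  0.40404798]), 'tool_rot': array([-3.14007781e+00, -2.27431939e-04,  2.21806749e-01]), 'contact_force': array([-0.07652389, -0.22300237, -0.54282793]), 'torque': array([ 0.00017427,  0.00339127, -0.01023151]), 'grip_force': 0.0, 'opening': 0.09156663978635995}
side 507.10413825246826 507.10413825246826 326.37571806597026 194.1787223111109 [[-0.9308, -0.1889, 0.313, 0.3172], [-0.3656, 0.476, -0.7998, 0.8016], [0.0021, -0.8589, -0.5122, 0.5632], [0.0, 0.0, 0.0, 1.0]]
top 448.02364753652375 448.02364753652375 314.7344561332459 190.90473660918803 [[0.0104, -0.9959, 0.0902, 0.502], [-0.9996, -0.0126, -0.0236, 0.1433], [0.0247, -0.0899, -0.9956, 0.9699], [0.0, 0.0, 0.0, 1.0]]
```

View pics/side0.png

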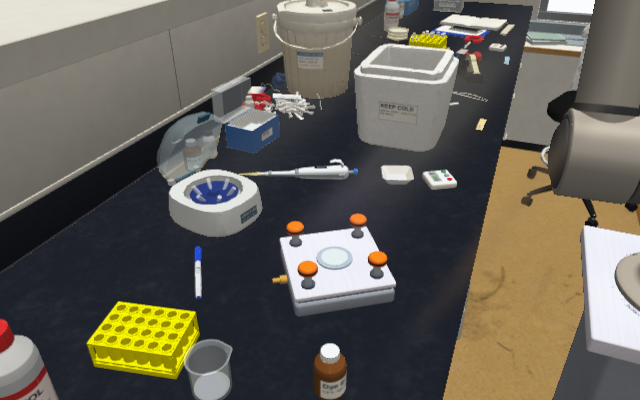

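View pics/top0.png

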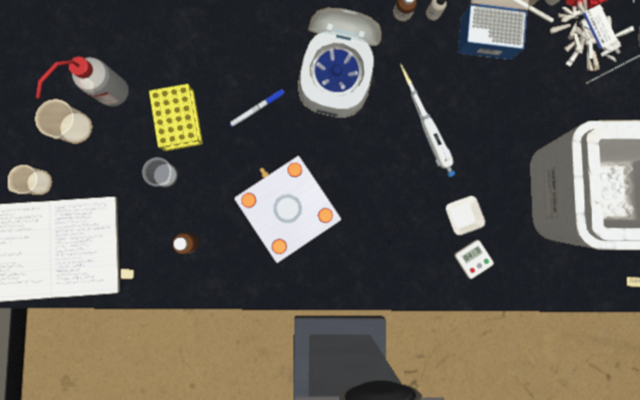

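The side view shows the orange heads at about (295,228), (358,220), (377,259) and (307,269). In the top view they are at (295,170), (248,200), (325,215) and (279,247). I'll refine these positions with orange segmentation and enlarged crops.

Create h.py:
```python
import numpy as np
def ray(c,u,v):
    d=c["pose"][:3,:3]@np.array([(u-c["cx"])/c["fx"],(v-c["cy"])/c["fy"],1]); return c["pose"][:3,3],d/np.linalg.norm(d)
def tri(obs):
    A=np.zeros((3,3));b=np.zeros(3)
    for c,u,v in obs:
        o,d=ray(c,u,v);P=np.eye(3)-np.outer(d,d);A+=P;b+=P@o
    p=np.linalg.solve(A,b); return p,[np.linalg.norm((np.eye(3)-np.outer(d,d))@(p-o)) for o,d in(ray(*x) for x in obs)]
def atz(c,u,v,z):
    o,d=ray(c,u,v); return o+d*(z-o[2])/d[2]
def proj(c,p):
    q=c["pose"][:3,:3].T@(np.asarray(p)-c["pose"][:3,3]); return c["fx"]*q[0]/q[2]+c["cx"],c["fy"]*q[1]/q[2]+c["cy"]
```

Run:
```python
from cell import robot, viewer, hand_in
import cv2,numpy as np
from h import *
out=[]
for n,(x0,y0,w,h) in(("side",(265,195,150,120)),("top",(225,145,130,130))):
    c=viewer.read_camera(n);im=c["image"]
    hsv=cv2.cvtColor(im,cv2.COLOR_RGB2HSV);m=cv2.inRange(hsv,(3,120,120),(18,255,255))
    k,l,st,ce=cv2.connectedComponentsWithStats(m)
    for i in range(1,k):
        a=st[i]
        if a[4]>40 and x0<ce[i][0]<x0+w and y0<ce[i][1]<y0+h: print(n,ce[i].round(1),a,atz(c,*ce[i],.084).round(4))
    out.append(cv2.resize(im[y0:y0+h,x0:x0+w],(w*4,h*4) if n=="side" else None,fx=4,fy=4,interpolation=cv2.INTER_CUBIC))
    cv2.imwrite(f"pics/{n}c.png",out[-1][:,:,::-1])
```

```text
side [357.8 218.5] [350 213  17  12 156] [0.5305 0.109  0.084 ]
side [294.8 226.2] [287 221  17  12 160] [0.6208 0.1698 0.084 ]
side [377.4 257.1] [368 251  19  13 198] [0.4689 0.1993 0.084 ]
side [307.1 267.1] [298 261  19  13 203] [0.5593 0.2607 0.084 ]
top [294.5 169.4] [288 163  14  14 145] [0.6247 0.1631 0.084 ]
top [248.2 199.8] [242 193  14  14 151] [0.5629 0.2534 0.084 ]
top [325. 215.] [319 209  13  13 145] [0.5347 0.1014 0.084 ]
top [278.8 246.2] [272 240  14  14 153] [0.4725 0.1916 0.084 ]
```

View pics/sidec.png

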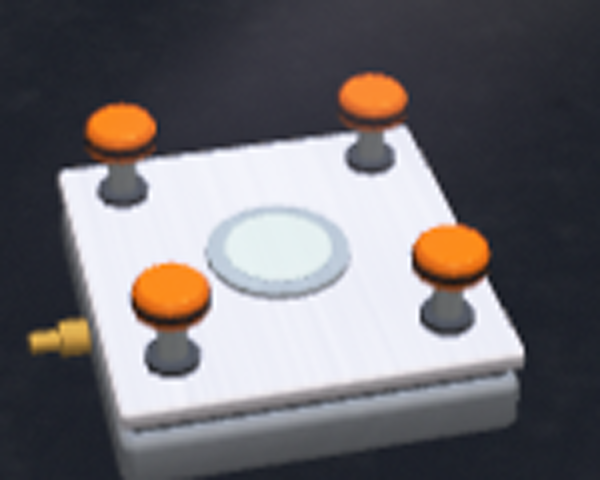

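View pics/topc.png

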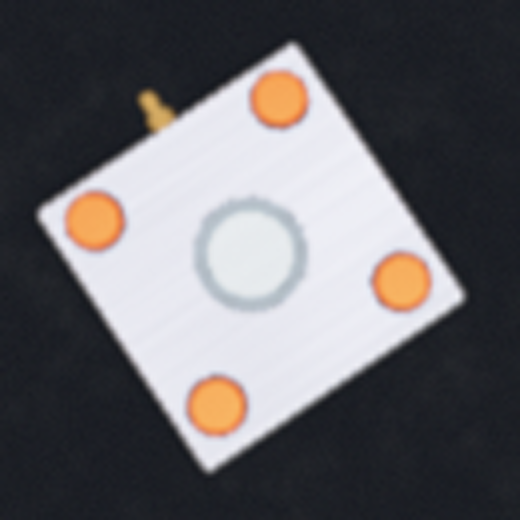

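The crops confirm four separate heads, all nearly fully out. Their centres are at about (294.5,169.4), (248.2,199.8), (325,215) and (278.8,246.2) in the top view. Next I'll triangulate them.

Create go.py:
```python
import sys,numpy as np
from cell import robot, viewer, hand_in
from scipy.spatial.transform import Rotation as R
s=robot.observe();T=R.from_euler("xyz",s["tool_rot"])
H=eval(open("heads.txt").read())
for k,p in H.items(): print(k,"tool xy to head",(T.inv().apply(np.r_[p[:2],.0]-s["tool_pos"]*[1,1,0])[:2]).round(4),"tip z",round(s["tool_pos"][2]-.178,4))
print("F",s["contact_force"].round(1),"t",round(s["time"],2),"op",s["opening"])
```

Run:
```python
from cell import robot, viewer, hand_in
from h import *
S=viewer.read_camera("side");T=viewer.read_camera("top")
P=dict(A=((294.8,226.2),(294.5,169.4)),C=((377.4,257.1),(278.8,246.2)),B=((307.1,267.1),(248.2,199.8)),D=((357.8,218.5),(325,215)))
H={}
for k,(a,b) in P.items():
    p,e=tri([(S,*a),(T,*b)]);print(k,p.round(4),np.round(e,4),"top@.084",atz(T,*b,.084).round(4));H[k]=p.round(4).tolist()
q=np.array([H[k][:2] for k in"ABCD"]);print(np.linalg.norm(q-np.roll(q,-1,0),axis=1))
open("heads.txt","w").write(repr(H))
```

```bash
python3 go.py
```

```text
A [0.6249 0.1629 0.0787] [0.0006 0.0006] top@.084 [0.6248 0.163  0.084 ]
C [0.4716 0.1917 0.0779] [0.0007 0.0007] top@.084 [0.4725 0.1916 0.084 ]
B [0.5629 0.2541 0.0779] [0.0005 0.0005] top@.084 [0.5629 0.2535 0.084 ]
D [0.534  0.1009 0.0783] [0.0009 0.0009] top@.084 [0.5347 0.1014 0.084 ]
[0.11027892 0.11058684 0.11017441 0.11003095]
A tool xy to head [ 0.6454 -0.5464] tip z 0.2265
C tool xy to head [ 0.5022 -0.6082] tip z 0.2265
B tool xy to head [ 0.605 -0.649] tip z 0.2265
D tool xy to head [ 0.5431 -0.5059] tip z 0.2265
F [ 0.6 -0.4 -1.2] t 0.3 op 0.09196311727540979
```

The manual's scale: shifts go in shares of 0.2 m and turns go in shares of 2 pi rad. Converting my numbers, 0.028 m / 0.2 = 0.14, -0.024 m / 0.2 = -0.12.

hand_motion(
  steps=[0.14,-0.12,0,0,0,0,0.14,-0.12,0,0,0,0,0.14,-0.12,0,0,0,0,0.14,-0.12,0,0,0,0,0.14,-0.12,0,0,0,0,0.14,-0.12,0,0,0,0,0.14,-0.12,0,0,0,0,0.14,-0.12,0,0,0,0],
  jaw=0,
  clamp_n=10,
)

```text
time: 0.97
tool_pos: [0.2924, -0.2739, 0.4049]
tool_rot: [3.141, -0.0, 0.221]
contact_force: [-0.2, 0.7, 0.0]
opening: 0.0431
grip_force: 0.0
```

hand_motion(
  steps=[0.14,-0.12,0,0,0,0,0.14,-0.12,0,0,0,0,0.14,-0.12,0,0,0,0,0.14,-0.12,0,0,0,0,0.14,-0.12,0,0,0,0,0.14,-0.12,0,0,0,0,0.14,-0.12,0,0,0,0],
)

```text
time: 1.55
tool_pos: [0.4467, -0.0667, 0.4049]
tool_rot: [3.141, -0.0, 0.222]
contact_force: [-0.4, -0.6, 0.4]
opening: 0.0008
grip_force: 0.0
```

```bash
python3 go.py
```

```text
A tool xy to head [ 0.2243 -0.1848] tip z 0.2269
C tool xy to head [ 0.0811 -0.2466] tip z 0.2269
B tool xy to head [ 0.1839 -0.2874] tip z 0.2269
D tool xy to head [ 0.122  -0.1443] tip z 0.2269
F [-0.4 -0.6  0.4] t 1.55 op 0.0008072262081786339
```

To row units: 0.028 m / 0.2 = 0.14, -0.023 m / 0.2 = -0.115.

hand_motion(
  steps=[0.14,-0.115,0,0,0,0,0.14,-0.115,0,0,0,0,0.14,-0.115,0,0,0,0,0.14,-0.115,0,0,0,0,0.14,-0.115,0,0,0,0,0.14,-0.115,0,0,0,0,0.14,-0.115,0,0,0,0,0.14,-0.115,0,0,0,0],
)

```text
time: 2.22
tool_pos: [0.6248, 0.1619, 0.4045]
tool_rot: [3.141, 0.0, 0.222]
contact_force: [1.1, 0.1, 0.2]
opening: 0.0005
grip_force: 0.0
```

hand_motion(
  steps=[0,0,0.175,0,0,0,0,0,0.175,0,0,0,0,0,0.15,0,0,0,0,0,0.05,0,0,0,0,0,0,0,0,0,0,0,0,0,0,0],
)

```text
time: 2.72
tool_pos: [0.6245, 0.1601, 0.2956]
tool_rot: [3.141, -0.001, 0.222]
contact_force: [0.9, -0.4, 0.3]
opening: 0.0002
grip_force: 0.0
```

```bash
python3 go.py
```

```text
A tool xy to head [ 0.001  -0.0026] tip z 0.1176
C tool xy to head [-0.1422 -0.0644] tip z 0.1176
B tool xy to head [-0.0394 -0.1052] tip z 0.1176
D tool xy to head [-0.1013  0.0379] tip z 0.1176
F [ 0.9 -0.4  0.3] t 2.72 op 0.00016643219368173043
```

Run:
```python
from cell import robot, viewer, hand_in
import cv2
a=viewer.read_camera("side")["image"][140:290,250:420];b=viewer.read_camera("wrist")["image"]
a=cv2.resize(a,None,fx=3,fy=3,interpolation=2)
cv2.imwrite("pics/s1.png",a[:,:,::-1]);cv2.imwrite("pics/w1.png",b[:,:,::-1])
```

```text
(no output)
```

View pics/s1.png

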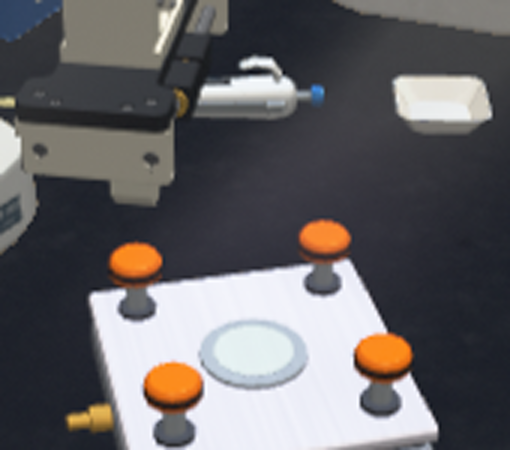

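The fingertips hang straight above head A (crop pixel ~(135,262)), about 33 mm clear of it. Now the first push, to half way.

To row units: 0.02 m / 0.2 = 0.1, 0.004 m / 0.2 = 0.02.

hand_motion(
  steps=[0.005,-0.0125,0.1,0,0,0,0,0,0.05,0,0,0,0,0,0.02,0,0,0,0,0,0.015,0,0,0,0,0,0,0,0,0,0,0,0,0,0,0],
)

```text
time: 3.32
tool_pos: [0.6247, 0.1628, 0.2585]
tool_rot: [3.141, -0.001, 0.222]
contact_force: [-0.6, -0.9, 0.1]
opening: 0.0011
grip_force: 0.0
```

hand_motion(
  steps=[0,0,0.015,0,0,0,0,0,0.015,0,0,0,0,0,0,0,0,0,0,0,0,0,0,0,0,0,0,0,0,0],
)

```text
time: 3.73
tool_pos: [0.6248, 0.1628, 0.2524]
tool_rot: [3.141, -0.002, 0.222]
contact_force: [0.2, -0.9, 4.3]
opening: 0.0002
grip_force: 2.2
```

```bash
python3 go.py
```

```text
A tool xy to head [ 0.0001 -0.0001] tip z 0.0744
C tool xy to head [-0.1431 -0.0619] tip z 0.0744
B tool xy to head [-0.0404 -0.1027] tip z 0.0744
D tool xy to head [-0.1022  0.0404] tip z 0.0744
F [ 0.2 -0.9  4.3] t 3.73 op 0.00021728294826856524
```

To row units: -0.04 m / 0.2 = -0.2, -0.036 m / 0.2 = -0.18.

hand_motion(
  steps=[0,0,-0.2,0,0,0,-0.18,-0.0775,0,0,0,0,-0.18,-0.0775,0,0,0,0,-0.18,-0.0775,0,0,0,0,-0.175,-0.0775,0,0,0,0,0,0,0,0,0,0,0,0,0,0,0,0],
)

```text
time: 4.32
tool_pos: [0.4698, 0.1923, 0.2918]
tool_rot: [3.141, 0.001, 0.224]
contact_force: [1.0, 0.4, 0.6]
opening: 0.0002
grip_force: 0.0
```

```bash
python3 go.py
```

Run:
```python
from cell import robot, viewer, hand_in
import cv2
a=viewer.read_camera("side")["image"][180:320,260:420]
cv2.imwrite("pics/s2.png",cv2.resize(a,None,fx=4,fy=4,interpolation=2)[:,:,::-1])
```

```text
A tool xy to head [0.1448 0.0631] tip z 0.1138
C tool xy to head [0.0017 0.001 ] tip z 0.1138
B tool xy to head [ 0.1045 -0.0396] tip z 0.1138
D tool xy to head [0.0424 0.1034] tip z 0.1138
F [1.  0.4 0.6] t 4.32 op 0.00023731088831317022
```

View pics/s2.png

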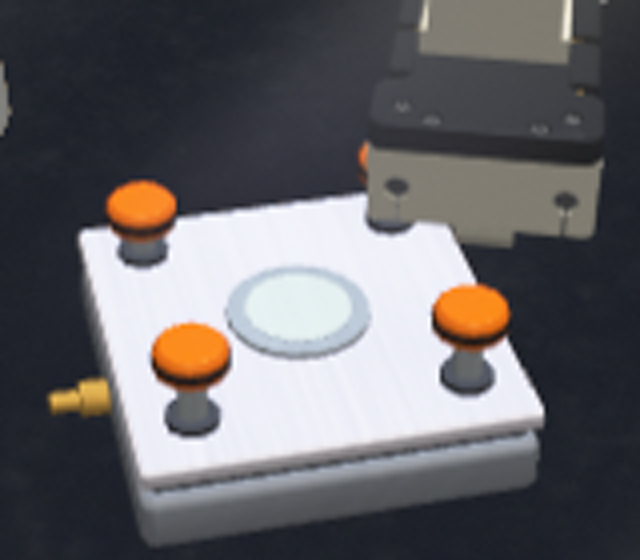

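Head A has dropped by about 5.5 px in the side view (~11 mm), to roughly half way. The tool is now above C, so I'll push that next.

To row units: 0.02 m / 0.2 = 0.1, 0.009 m / 0.2 = 0.045.

hand_motion(
  steps=[0.0085,0.005,0.1,0,0,0,0,0,0.045,0,0,0,0,0,0.02,0,0,0,0,0,0.02,0,0,0,0,0,0.015,0,0,0,0,0,0,0,0,0,0,0,0,0,0,0,0,0,0,0,0,0],
)

```text
time: 5.03
tool_pos: [0.4735, 0.1911, 0.2515]
tool_rot: [3.142, 0.001, 0.221]
contact_force: [0.8, 0.1, -0.2]
opening: 0.0005
grip_force: 0.0
```

```bash
python3 go.py
```

```text
A tool xy to head [0.1415 0.0608] tip z 0.0735
C tool xy to head [-0.0018 -0.001 ] tip z 0.0735
B tool xy to head [ 0.101  -0.0418] tip z 0.0735
D tool xy to head [0.0392 0.1013] tip z 0.0735
F [ 0.8  0.1 -0.2] t 5.03 op 0.00046277480350376694
```

To row units: -0.04 m / 0.2 = -0.2, 0.034 m / 0.2 = 0.17.

hand_motion(
  steps=[0,0,-0.2,0,0,0,0.17,-0.07,0,0,0,0,0.17,-0.07,0,0,0,0,0.165,-0.07,0,0,0,0,0,0,0,0,0,0,0,0,0,0,0,0,0,0,0,0,0,0],
)

```text
time: 5.62
tool_pos: [0.5619, 0.2542, 0.2909]
tool_rot: [3.141, 0.002, 0.222]
contact_force: [0.4, -0.1, 0.3]
opening: 0.0007
grip_force: 0.0
```

```bash
python3 go.py
```

Run:
```python
from cell import robot, viewer, hand_in
import cv2
c=viewer.read_camera("side");a=c["image"][180:320,260:420]
m=cv2.inRange(cv2.cvtColor(c["image"],cv2.COLOR_RGB2HSV),(3,120,120),(18,255,255))
k,l,st,ce=cv2.connectedComponentsWithStats(m)
for i in range(1,k):
    if st[i][4]>40 and 265<ce[i][0]<415 and 195<ce[i][1]<315: print(ce[i].round(1),st[i])
cv2.imwrite("pics/s3.png",cv2.resize(a,None,fx=4,fy=4,interpolation=2)[:,:,::-1])
```

```text
A tool xy to head [0.0413 0.103 ] tip z 0.1129
C tool xy to head [-0.1019  0.0411] tip z 0.1129
B tool xy to head [0.0009 0.0003] tip z 0.1129
D tool xy to head [-0.061   0.1434] tip z 0.1129
F [ 0.4 -0.1  0.3] t 5.62 op 0.0006858949818191099
[357.9 218.5] [350 213  17  12 155]
[377.2 262.3] [368 256  19  13 193]
[307.1 267. ] [298 261  19  13 204]
```

C moved from 257.1 to 262.3 px, so it is down about 10 mm. Pushing B.

To row units: 0.02 m / 0.2 = 0.1, 0.009 m / 0.2 = 0.045.

hand_motion(
  steps=[0,0,0.1,0,0,0,0,0,0.045,0,0,0,0,0,0.02,0,0,0,0,0,0.015,0,0,0,0,0,0.015,0,0,0,0,0,0,0,0,0,0,0,0,0,0,0,0,0,0,0,0,0],
)

```text
time: 6.33
tool_pos: [0.5624, 0.2543, 0.2529]
tool_rot: [3.142, -0.0, 0.222]
contact_force: [-0.2, -0.8, 1.2]
opening: 0.0005
grip_force: 0.0
```

```bash
python3 go.py
```

```text
A tool xy to head [0.0408 0.1029] tip z 0.0749
C tool xy to head [-0.1024  0.0411] tip z 0.0749
B tool xy to head [0.0004 0.0003] tip z 0.0749
D tool xy to head [-0.0615  0.1434] tip z 0.0749
F [-0.2 -0.8  1.2] t 6.33 op 0.00045041330905951673
```

To row units: -0.04 m / 0.2 = -0.2, 0.0358 m / 0.2 = 0.179.

hand_motion(
  steps=[0,0,0.005,0,0,0,0,0,0,0,0,0,0,0,-0.2,0,0,0,-0.077,0.179,0,0,0,0,-0.077,0.179,0,0,0,0,-0.077,0.179,0,0,0,0,-0.077,0.179,0,0,0,0,0,0,0,0,0,0],
)

```text
time: 7.0
tool_pos: [0.533, 0.096, 0.2916]
tool_rot: [3.14, 0.002, 0.217]
contact_force: [0.8, 0.3, -0.8]
opening: 0.0004
grip_force: 0.0
```

hand_motion(
  steps=[0,0,0,0,0,0,0,0,0,0,0,0],
)

```text
time: 7.17
tool_pos: [0.5341, 0.1013, 0.2918]
tool_rot: [-3.141, -0.001, 0.221]
contact_force: [-0.1, 0.6, 1.4]
opening: 0.0004
grip_force: 0.0
```

```bash
python3 go.py
```

```text
A tool xy to head [ 0.1021 -0.0402] tip z 0.1138
C tool xy to head [-0.0412 -0.1019] tip z 0.1138
B tool xy to head [ 0.0615 -0.1428] tip z 0.1138
D tool xy to head [-0.0002  0.0003] tip z 0.1138
F [-0.1  0.6  1.4] t 7.17 op 0.00042865037635288975
```

To row units: 0.02 m / 0.2 = 0.1, 0.009 m / 0.2 = 0.045.

hand_motion(
  steps=[0,0,0.1,0,0,0,0,0,0.045,0,0,0,0,0,0.02,0,0,0,0,0,0.02,0,0,0,0,0,0.015,0,0,0,0,0,0,0,0,0,0,0,0,0,0,0,0,0,0,0,0,0],
)

```text
time: 7.83
tool_pos: [0.534, 0.1017, 0.2517]
tool_rot: [3.141, 0.0, 0.223]
contact_force: [1.1, 0.2, 0.5]
opening: 0.0005
grip_force: 0.0
```

```bash
python3 go.py
```

```text
A tool xy to head [ 0.1022 -0.0396] tip z 0.0737
C tool xy to head [-0.041  -0.1015] tip z 0.0737
B tool xy to head [ 0.0619 -0.1422] tip z 0.0737
D tool xy to head [-0.0002  0.0008] tip z 0.0737
F [1.1 0.2 0.5] t 7.83 op 0.0004718290083904488
```

Round 1 is done. I'll move to hover over A and check all four heads before starting round 2.

To row units: -0.04 m / 0.2 = -0.2, 0.034 m / 0.2 = 0.17.

hand_motion(
  steps=[0,0,-0.2,0,0,0,0.17,-0.066,0,0,0,0,0.17,-0.066,-0.015,0,0,0,0.17,-0.066,0,0,0,0,0,0,0,0,0,0,0,0,0,0,0,0,0,0,0,0,0,0],
)

```text
time: 8.42
tool_pos: [0.6242, 0.1623, 0.2939]
tool_rot: [3.141, 0.002, 0.222]
contact_force: [-0.4, 0.1, -0.2]
opening: 0.0006
grip_force: 0.0
```

```bash
python3 go.py
```

Run:
```python
from cell import robot, viewer, hand_in
import cv2
from h import *
H=eval(open("heads.txt").read())
old=dict(A=226.2,C=257.1,B=267.1,D=218.5)
c=viewer.read_camera("side");a=c["image"][140:320,250:420]
m=cv2.inRange(cv2.cvtColor(c["image"],cv2.COLOR_RGB2HSV),(3,120,120),(18,255,255))
k,l,st,ce=cv2.connectedComponentsWithStats(m)
for i in range(1,k):
    if st[i][4]>40 and 265<ce[i][0]<415 and 195<ce[i][1]<315:
        n=min(H,key=lambda n:np.linalg.norm(np.array(proj(c,H[n]))-ce[i]))
        g=proj(c,H[n])[1]-proj(c,np.array(H[n])+[0,0,.01])[1]
        print(n,ce[i].round(1),st[i],"down mm",(ce[i][1]-old[n])/g*10)
cv2.imwrite("pics/s4.png",cv2.resize(a,None,fx=3,fy=3,interpolation=2)[:,:,::-1])
```

```text
A tool xy to head [ 0.0008 -0.0004] tip z 0.1159
C tool xy to head [-0.1424 -0.0623] tip z 0.1159
B tool xy to head [-0.0396 -0.103 ] tip z 0.1159
D tool xy to head [-0.1015  0.04  ] tip z 0.1159
F [-0.4  0.1 -0.2] t 8.42 op 0.0005961372912210484
D [357.6 223.1] [350 218  16  11 151] down mm 9.432404620295586
A [295.  230.7] [287 225  17  12 164] down mm 9.117127132633275
C [377.2 262.3] [368 256  19  13 193] down mm 10.00119237281205
B [307.4 272.2] [298 266  19  13 201] down mm 9.642760433900373
```

View pics/s4.png

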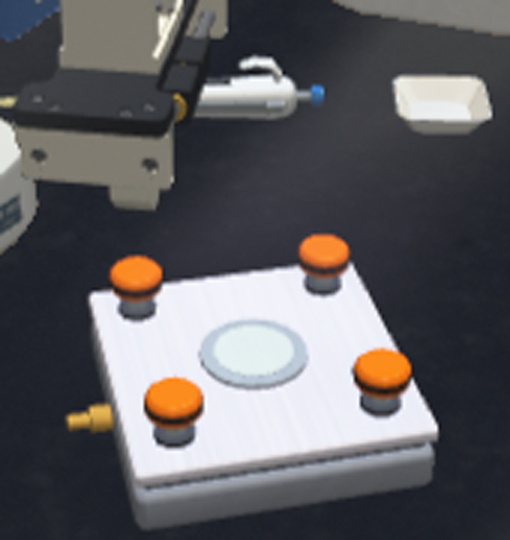

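All four heads stand evenly at half way, each down 9–10 mm. Round 2 starts with A, pushed home to the stop.

To row units: 0.025 m / 0.2 = 0.125, 0.012 m / 0.2 = 0.06.

hand_motion(
  steps=[0,0,0.125,0,0,0,0,0,0.06,0,0,0,0,0,0.02,0,0,0,0,0,0.02,0,0,0,0,0,0.02,0,0,0,0,0,0.02,0,0,0,0,0,0,0,0,0,0,0,0,0,0,0],
)

```text
time: 9.13
tool_pos: [0.6247, 0.1621, 0.2423]
tool_rot: [3.141, -0.001, 0.221]
contact_force: [0.1, 0.2, -0.5]
opening: 0.0004
grip_force: 0.0
```

hand_motion(
  steps=[0,0,0.005,0,0,0,0,0,0,0,0,0,0,0,0,0,0,0],
)

```text
time: 9.38
tool_pos: [0.6248, 0.1622, 0.2415]
tool_rot: [3.141, -0.001, 0.222]
contact_force: [-0.8, -1.3, 5.1]
opening: 0.0009
grip_force: 2.8
```

```bash
python3 go.py
```

```text
A tool xy to head [ 0.0002 -0.0007] tip z 0.0635
C tool xy to head [-0.143  -0.0625] tip z 0.0635
B tool xy to head [-0.0402 -0.1033] tip z 0.0635
D tool xy to head [-0.1021  0.0398] tip z 0.0635
F [-0.8 -1.3  5.1] t 9.38 op 0.0008763797350026914
```

To row units: 0.001 m / 0.2 = 0.005.

hand_motion(
  steps=[0,0,0.005,0,0,0,0,0,0,0,0,0,0,0,0,0,0,0],
)

```text
time: 9.63
tool_pos: [0.6248, 0.1622, 0.2404]
tool_rot: [3.141, -0.001, 0.222]
contact_force: [-2.2, -0.8, 6.2]
opening: 0.0007
grip_force: 2.5
```

hand_motion(
  steps=[0,0,0.005,0,0,0,0,0,0,0,0,0,0,0,0,0,0,0],
)

```text
time: 9.88
tool_pos: [0.6248, 0.1622, 0.2402]
tool_rot: [3.141, -0.001, 0.222]
contact_force: [-4.4, -0.6, 9.3]
opening: 0.0009
grip_force: 4.9
```

```bash
python3 go.py
```

```text
A tool xy to head [ 0.0003 -0.0007] tip z 0.0622
C tool xy to head [-0.1429 -0.0625] tip z 0.0622
B tool xy to head [-0.0402 -0.1033] tip z 0.0622
D tool xy to head [-0.1021  0.0398] tip z 0.0622
F [-4.4 -0.6  9.3] t 9.88 op 0.0009147627746294879
```

To row units: 0.001 m / 0.2 = 0.005.

hand_motion(
  steps=[0,0,0.005,0,0,0,0,0,0.005,0,0,0,0,0,0,0,0,0,0,0,0,0,0,0],
)

```text
time: 10.22
tool_pos: [0.6247, 0.1622, 0.2401]
tool_rot: [3.141, -0.002, 0.222]
contact_force: [-7.0, -2.2, 21.7]
opening: 0.0007
grip_force: 10.3
```

```bash
python3 go.py
```

```text
A tool xy to head [ 0.0003 -0.0007] tip z 0.0621
C tool xy to head [-0.1429 -0.0625] tip z 0.0621
B tool xy to head [-0.0401 -0.1033] tip z 0.0621
D tool xy to head [-0.102   0.0398] tip z 0.0621
F [-7.  -2.2 21.7] t 10.22 op 0.0007184109280514682
```

A is on its stop: 21.7 N and no further motion, at 62.1 mm. Next is C.

To row units: -0.04 m / 0.2 = -0.2, -0.0357 m / 0.2 = -0.1785.

hand_motion(
  steps=[0,0,-0.2,0,0,0,-0.1785,-0.078,0,0,0,0,-0.1785,-0.078,0,0,0,0,-0.1785,-0.078,0,0,0,0,-0.1785,-0.078,0,0,0,0,0,0,0,0,0,0,0,0,0,0,0,0,0,0,0,0,0,0],
)

```text
time: 10.88
tool_pos: [0.4725, 0.1919, 0.2773]
tool_rot: [3.141, -0.002, 0.222]
contact_force: [-0.9, -0.2, 0.6]
opening: 0.0003
grip_force: 0.0
```

```bash
python3 go.py
```

```text
A tool xy to head [0.1423 0.0619] tip z 0.0993
C tool xy to head [-0.0009  0.    ] tip z 0.0993
B tool xy to head [ 0.1019 -0.0407] tip z 0.0993
D tool xy to head [0.0399 0.1023] tip z 0.0993
F [-0.9 -0.2  0.6] t 10.88 op 0.00026790314148699145
```

Tip is at 99.3 mm. I need 37.3 mm to the stop, plus about 2 mm of press.

To row units: 0.015 m / 0.2 = 0.075, 0.009 m / 0.2 = 0.045.

hand_motion(
  steps=[0,0,0.075,0,0,0,0,0,0.045,0,0,0,0,0,0.02,0,0,0,0,0,0.02,0,0,0,0,0,0.02,0,0,0,0,0,0.0075,0,0,0,0,0,0,0,0,0,0,0,0,0,0,0],
)

```text
time: 11.55
tool_pos: [0.4729, 0.1915, 0.2402]
tool_rot: [3.141, -0.002, 0.221]
contact_force: [-0.7, -1.1, 9.4]
opening: 0.0008
grip_force: 4.9
```

hand_motion(
  steps=[0,0,0.005,0,0,0,0,0,0.005,0,0,0,0,0,0,0,0,0,0,0,0,0,0,0],
)

```text
time: 11.88
tool_pos: [0.4728, 0.1915, 0.24]
tool_rot: [3.141, -0.003, 0.221]
contact_force: [-6.7, -2.5, 26.6]
opening: 0.0003
grip_force: 13.4
```

```bash
python3 go.py
```

```text
A tool xy to head [0.1421 0.0613] tip z 0.062
C tool xy to head [-0.0012 -0.0004] tip z 0.062
B tool xy to head [ 0.1016 -0.0413] tip z 0.062
D tool xy to head [0.0398 0.1019] tip z 0.062
F [-6.7 -2.5 26.6] t 11.88 op 0.0003078322153677957
```

C is home. Next is B.

To row units: -0.04 m / 0.2 = -0.2, 0.034 m / 0.2 = 0.17.

hand_motion(
  steps=[0,0,-0.2,0,0,0,0.17,-0.069,0,0,0,0,0.17,-0.069,0,0,0,0,0.17,-0.069,0,0,0,0,0,0,0,0,0,0,0,0,0,0,0,0,0,0,0,0,0,0],
)

```text
time: 12.47
tool_pos: [0.5618, 0.2542, 0.2761]
tool_rot: [3.141, 0.003, 0.222]
contact_force: [0.1, -1.0, -0.4]
opening: 0.0009
grip_force: 0.0
```

```bash
python3 go.py
```

```text
A tool xy to head [0.0414 0.1029] tip z 0.0981
C tool xy to head [-0.1018  0.0411] tip z 0.0981
B tool xy to head [0.001  0.0003] tip z 0.0981
D tool xy to head [-0.0609  0.1434] tip z 0.0981
F [ 0.1 -1.  -0.4] t 12.47 op 0.0008693761698353227
```

hand_motion(
  steps=[0,0,0.075,0,0,0,0,0,0.045,0,0,0,0,0,0.02,0,0,0,0,0,0.02,0,0,0,0,0,0.02,0,0,0,0,0,0.005,0,0,0,0,0,0,0,0,0,0,0,0,0,0,0],
)

```text
time: 13.13
tool_pos: [0.5617, 0.2542, 0.2403]
tool_rot: [3.141, 0.001, 0.221]
contact_force: [-0.6, -0.3, 1.5]
opening: 0.0009
grip_force: 0.6
```

```bash
python3 go.py
```

```text
A tool xy to head [0.0416 0.1029] tip z 0.0623
C tool xy to head [-0.1016  0.0411] tip z 0.0623
B tool xy to head [0.0012 0.0003] tip z 0.0623
D tool xy to head [-0.0607  0.1434] tip z 0.0623
F [-0.6 -0.3  1.5] t 13.13 op 0.0008597894856521074
```

To row units: 0.001 m / 0.2 = 0.005, 0.0007 m / 0.2 = 0.0035.

hand_motion(
  steps=[0,0,0.005,0,0,0,0,0,0.005,0,0,0,0,0,0.0035,0,0,0,0,0,0,0,0,0,0,0,0,0,0,0],
)

```text
time: 13.55
tool_pos: [0.5617, 0.2542, 0.2401]
tool_rot: [3.141, -0.0, 0.222]
contact_force: [-7.5, -3.3, 18.6]
opening: 0.0008
grip_force: 9.3
```

hand_motion(
  steps=[0,0,-0.2,0,0,0,-0.0765,0.179,0,0,0,0,-0.0765,0.179,0,0,0,0,-0.0765,0.179,0,0,0,0,-0.0765,0.179,0,0,0,0,0,0,0,0,0,0,0,0,0,0,0,0,0,0,0,0,0,0],
)

```text
time: 14.22
tool_pos: [0.534, 0.1014, 0.2777]
tool_rot: [-3.141, -0.001, 0.221]
contact_force: [-0.0, 0.4, 0.3]
opening: 0.0001
grip_force: 0.0
```

```bash
python3 go.py
```

```text
A tool xy to head [ 0.1022 -0.0401] tip z 0.0997
C tool xy to head [-0.0411 -0.1018] tip z 0.0997
B tool xy to head [ 0.0616 -0.1427] tip z 0.0997
D tool xy to head [-0.0001  0.0005] tip z 0.0997
F [-0.   0.4  0.3] t 14.22 op 0.00011578041626791858
```

B is home. Last is D.

To row units: 0.015 m / 0.2 = 0.075, 0.009 m / 0.2 = 0.045.

hand_motion(
  steps=[0,0,0.075,0,0,0,0,0,0.045,0,0,0,0,0,0.02,0,0,0,0,0,0.02,0,0,0,0,0,0.02,0,0,0,0,0,0.0075,0,0,0,0,0,0,0,0,0,0,0,0,0,0,0],
)

```text
time: 14.88
tool_pos: [0.5338, 0.1026, 0.2402]
tool_rot: [-3.141, 0.0, 0.223]
contact_force: [-2.4, 1.2, 4.5]
opening: 0.0004
grip_force: 2.4
```

hand_motion(
  steps=[0,0,0.005,0,0,0,0,0,0.005,0,0,0,0,0,0.0025,0,0,0,0,0,0,0,0,0,0,0,0,0,0,0],
)

```text
time: 15.3
tool_pos: [0.5336, 0.1026, 0.24]
tool_rot: [-3.141, -0.001, 0.223]
contact_force: [-8.5, 2.0, 23.9]
opening: 0.0007
grip_force: 12.0
```

All four are home. I'll retreat up and clear, then check.

To row units: -0.04 m / 0.2 = -0.2, 0.035 m / 0.2 = 0.175.

hand_motion(
  steps=[0,0,-0.2,0,0,0,0,0,-0.2,0,0,0,0,0,-0.2,0,0,0,0,0.175,-0.1,0,0,0,0,0.2,0,0,0,0,0,0.2,0,0,0,0,0,0.2,0,0,0,0,0,0,0,0,0,0],
)

```text
time: 15.97
tool_pos: [0.5691, -0.0552, 0.3772]
tool_rot: [3.138, -0.0, 0.217]
contact_force: [-0.8, -0.1, 0.0]
opening: 0.0007
grip_force: 0.0
```

hand_motion(
  steps=[0,0,0,0,0,0,0,0,0,0,0,0,0,0,0,0,0,0],
)

```text
time: 16.22
tool_pos: [0.5679, -0.0484, 0.3772]
tool_rot: [-3.141, 0.001, 0.223]
contact_force: [-1.2, 0.7, -0.0]
opening: 0.0004
grip_force: 0.0
```

Run:
```python
from cell import robot, viewer, hand_in
import cv2
from h import *
H=eval(open("heads.txt").read())
old=dict(A=226.2,C=257.1,B=267.1,D=218.5)
c=viewer.read_camera("side");a=c["image"][140:320,250:420]
m=cv2.inRange(cv2.cvtColor(c["image"],cv2.COLOR_RGB2HSV),(3,120,120),(18,255,255))
k,l,st,ce=cv2.connectedComponentsWithStats(m)
for i in range(1,k):
    if st[i][4]>40 and 265<ce[i][0]<415 and 195<ce[i][1]<315:
        n=min(H,key=lambda n:np.linalg.norm(np.array(proj(c,H[n]))-ce[i]))
        g=proj(c,H[n])[1]-proj(c,np.array(H[n])+[0,0,.01])[1]
        print(n,ce[i].round(1),st[i],"down mm",(ce[i][1]-old[n])/g*10)
cv2.imwrite("pics/s5.png",cv2.resize(a,None,fx=3,fy=3,interpolation=2)[:,:,::-1])
```

```text
D [357.3 228.4] [349 223  17  12 151] down mm 20.331162814968273
A [295.  236.6] [287 231  17  12 166] down mm 21.135101460923146
C [376.6 268. ] [368 262  18  13 189] down mm 21.087347662285538
B [307.5 278.3] [298 272  19  14 199] down mm 21.233232601027225
```

View pics/s5.png

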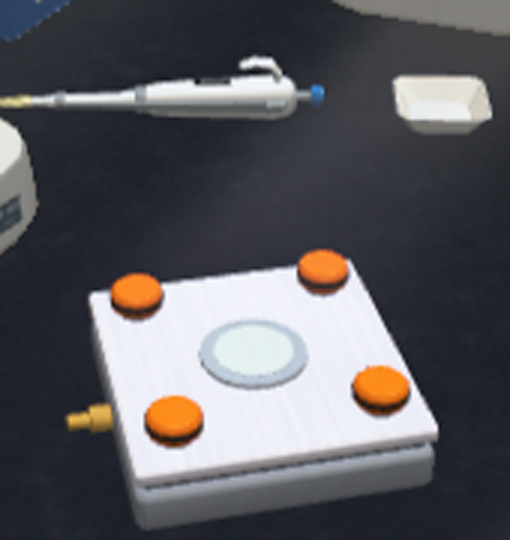

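The picture shows all four heads low and even near the lid, each down 20–21 mm from where it started. The arm is clear.

```bash
python3 -c "
from cell import robot, viewer, hand_in
print(hand_in())"
```

```text
the job is handed in; nothing more can be done
None
```

I pushed all four studs half way in, then fully home on their stops, working crosswise in both rounds (A, C, B, D); the job was handed in at about 16 s with the arm clear of everything.

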